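# Dock the reference module on the reader

## Task

Pull the white reference module straight up out of its charging cradle, against the sprung detents, and take it to the reader. Hold it square with the reader's black sprung plate and slide it along the plate's long centre line until the hole in its underside drops over the brass locating pin hidden beneath it, then press it down until the plate is at the bottom of its travel, and finish while still holding it pressed fully down there: do not let go. Leave the tube rack, the two bottles and the tip box where they stand.

Things in the scene. Friction and masses are not known exactly. Their poses are not given: they have to be found in the camera images.
- module_c (a point): Centre of the reference module: upright block 60 mm long (x), 40 mm wide (y), 80 mm tall (z), about 0.12 to 0.25 kg; white, blue foot, orange band, black window on top. Starts standing in the cradle, same axes. Pinch it across its 40 mm width (closing along its y) on the upper half, which stands clear of the cradle. Same either way round.
- module_hole (a point): Centre of the module's underside, 40 mm below its centre: the mouth of a blind round hole, 13 mm across, 20 mm deep. On each end face of the module (x = +30 and -30 mm) a round rib stands out 2.5 mm, 13 mm above the underside.
- cradle: Grey charging cradle, fixed, 112 mm (x) by 66 mm (y); origin: centre of its underside. The module's underside starts 8 mm above it, between walls with 1.5 mm of play, tops 30 mm above the origin (end blocks 36). At each end a sprung steel nose sits over the module's rib: pull straight up with about 7 to 15 N to snap past them in the first 10 mm; the module is clear after 35 mm of lift.
- reader: Reader, fixed: white housing 150 mm (x) by 120 mm (y) by 40 mm tall, two small lamps at its -x edge; origin: centre of its underside. In its top sits the black sprung plate, same axes, and through the plate stands a fixed brass locating pin, 10 mm across, tapering over its last 5 mm to a flat tip 5 mm across. Pin tip 59 mm above this origin: 9 mm above the plate at rest, 15 mm when it is down.
- plate_top (a point): Centre of the top of the black sprung plate, 100 mm (x) by 60 mm (y), 50 mm above the reader's origin at rest, 44 when down. The pin stands on its x axis (y = 0) anywhere from -15 to +15 mm along x; its place is not reported: see it beforehand, or slide the module along x, pressing lightly, until it drops. Set down more than 15 mm off centre it may miss the pin. Seated: module x along this x.
- plate (a joint): How far the sprung plate is pressed down, m: 0 at rest, 0.006 at the bottom stop. It springs back; it needs about 3 N to start moving and about 12 N at the stop.
- rack: Bystander: green two-deck tube rack with yellow-capped tubes, 70 mm (x) by 150 mm (y), 90 mm tall, loose, origin at the centre of its underside. Leave it alone.
- bottle_y: Bystander: white dropper bottle with a yellow cap, 38 mm across, 85 mm tall, loose, origin at the centre of its underside. Leave it alone.
- bottle_r: Bystander: white dropper bottle with a red cap, 38 mm across, 85 mm tall, loose, origin at the centre of its underside. Leave it alone.
- tipbox: Bystander: blue pipette-tip box with a clear lid, 72 mm (x) by 102 mm (y), 59 mm tall, loose, origin at the centre of its underside. Leave it alone.
There are look-alikes about, which are no part of the job. What is shaped like the cradle but green or turquoise is not meant.

How it is judged:
On the way, in this order (a step that is already met when the one before it is completed fails the run):
1. the module is pulled up out of the cradle (its underside at least 40 mm above the socket floor) and held in the gripper (z of module_c in the frame of cradle above 0.088 m and contact force between the fingers and module above 0.5 N), for 0.1 s.
2. the module has dropped over the pin: its underside is on the plate, square and upright (z of module_c in the frame of plate_top between 0.036 and 0.043 m and x of module_c in the frame of plate_top between -0.0185 and 0.0185 m and y of module_c in the frame of plate_top between -0.005 and 0.005 m and angle between module_c's own z axis and vertical below 0.08 rad and angle between the x axis of module_c and the x axis of plate_top, either way round below 0.2 rad), for 0.1 s.
At the end, for the whole second after the job is handed in: Module over the pin, underside within 3 mm of the plate, within 5 mm of its long centre line (18.5 mm along it), upright (0.08 rad), square to it (0.2 rad); plate pressed at least 5 of 6 mm, with over 5 N through the module, fingers still on the module (over 2 N), at rest (all of step 2 and value of joint plate above 0.005 m and contact force between the fingers and module above 2 N and contact force between module and plate above 5 N and linear speed of module below 0.02 m/s); the arm keeps its last pose, push and grip.
It fails at once if the green tube rack is shoved (over 20 mm) or tipped (over 0.35 rad) (distance of rack from where it was at the start of the episode above 0.02 m or angle between rack's own z axis and vertical above 0.35 rad).
It fails at once if the yellow-capped bottle is shoved (over 20 mm) or tipped (over 0.35 rad) (distance of bottle_y from where it was at the start of the episode above 0.02 m or angle between bottle_y's own z axis and vertical above 0.35 rad).
It fails at once if the red-capped bottle is shoved (over 20 mm) or tipped (over 0.35 rad) (distance of bottle_r from where it was at the start of the episode above 0.02 m or angle between bottle_r's own z axis and vertical above 0.35 rad).
It fails at once if the blue tip box is shoved (over 20 mm) or tipped (over 0.35 rad) (distance of tipbox from where it was at the start of the episode above 0.02 m or angle between tipbox's own z axis and vertical above 0.35 rad).
It also fails if it takes over 54 s, if anything falls off the work surface, if the arm or the gripper's body presses on something with over 40 N, if the wrist force passes 120 N, or if a joint passes its speed limit or range.

## Robot

A 7-joint arm with a two-finger parallel gripper is mounted at the origin on the work surface. World frame = base frame: x ahead of the robot, y to its left, z up, the work surface at z = 0. Lengths are in m, angles in rad, forces in N, time in s.
With the tool pointing down it reaches from about 0.4 to 0.875 m from the base axis. Payload 6.5 kg.
Tool frame: the origin (TCP) lies at the very end of the fingers, on their centre line; the grasp point (between the pads) lies robot.pinch_z behind it (robot.pinch_z is the distance from the TCP to the grasp point, in m); z points along the fingers, y is the direction in which the jaws open and shut (so a half turn about z gives the same grasp; the last joint's range is limited). The gripper opens to 88 mm and grips with 3 to 60 N. Pads are 18 mm wide; open, the fingers measure 123 mm over their backs; the gripper's body (75 mm by 187 mm) begins 45 mm behind the grasp point.
Start: joints at [-1.366, 0.536, -0.004, 1.538, 0.003, 1.067, -0.071], TCP at [0.174, 0.626, 0.239] pointing down, gripper open.
Joint ranges: [-2.7, 2.7], [-0.37, 2.16], [-1.27, 1.26], [0.24, 2.4], [-1.31, 4.45], [0.19, 1.91], [-2.76, 2.76]. Speed limits (rad/s): [2.39, 2.39, 3.14, 3.14, 3.14, 3.14, 3.14].

## Interface

Orientations are given as a rotation vector (axis times angle).
In Python, from workcell import telemetry, eyes, hand_in, robot gives the robot as it stands. The module is installed in compiled form; this text tells all that it offers.
- The arm moves only by the tool arm_command, never from a script. Its argument "rows" is a list of rows, each an object with "offset": the shift along the world's x, y, z scaled (see below), a list of three; "twist": the turn, a rotation vector about the world's x, y, z scaled (see below), a list of three. A call has 1 to 12 rows; each row is the pose to reach, as a shift and turn from the pose measured when the call began, turning the shorter way round; what a row does not reach only later rows make up. The controller multiplies each number of a shift by 15 cm and each number of a turn by 180 degrees. A row lasts 1/12 s, in which the tool goes at most 41.7 mm and 7.16 degrees, less where a joint would pass 70% of its speed; a pose out of reach is approached as far as the arm can. A call with a number of a shift or a turn outside -1 to 1 is refused whole. A call with a gripper value outside its range is refused whole. "jaw" is the opening, from -1 (shut) to 1 (fully open), so that 0 is half open, set as the call begins (left out, the last holds). The fingers move at their own pace and stop on an object; the grip force is fixed at half the most. Time passes only in rows, so rows that repeat a pose let the fingers close. It gives the time, the measured TCP pose, the force and the opening at its end, in the units of the state.
- telemetry.get_state(): the state, without advancing time (a new reading comes with each control period).
- eyes.grab_frame(name): name is "scene" or "side" or "wrist"; returns (picture, depth): 384x512x3 uint8, red, green, blue; 384x512 float32, m along the optical axis (not along the pixel's ray), 0 where there is no reading.
- eyes.camera_model(name): a dict with "fov_y" (degrees; the focal length in pixels is half the picture's height over the tangent of half this angle, whatever the lens; pixels are square), "cx", "cy" (the principal point, pixels), "extrinsics" (4x4, takes a point from camera to world coordinates). Camera axes: x right, y up, looking along -z (the intrinsics and any distortion apply to the point x, -y, -z); pixel columns grow to the right and rows downward; lengths in m; the calibration is good to about 2 mm. A picture is of the moment at which its call begins: read the wrist's pose just before it. camera_model takes no time and is no camera call; for the wrist camera it gives the pose at the moment of the call.
- hand_in(): hands the job in, once; it reports no verdict.
The state is a dict: "time": time; "q": joint angles; "dq": joint speeds; "tau": joint torques, N m; "tcp_pos": TCP position; "tool_rot": TCP orientation; "contact_force": force on the tool from outside, world axes, zero at the start; "moment": the same for the moment, N m; "width": opening from 0.0 (shut) to 1.0 (fully open).
Only numpy, scipy, OpenCV 4.12 (cv2) and the standard library are available. Lean on these libraries where they do the work, as an engineer would, in place of code of your own. Each camera call takes 0.05 s, during which the arm holds its last target. There are 200 camera calls.

## Working session

There is one attempt and no reset: what is moved stays moved. The work goes in short steps, Python scripts to look and compute and a tool call to move; the robot and the scene stay as the last step left them, time stands still between calls to the robot, and variables do not carry over. Pictures are saved under pics/ and viewed, about 8 in all and at most 12, crops included, and the job is handed in when it is done.

Besides the shell and the picture viewer there is one more tool, called as name([rows], argument=value, ...), one row to a line, values as JSON. arm_command: Moves the arm, as the interface text tells. Shifts and turns lie within -1 to 1; 1 stands for 15 cm of shift or 180 degrees of turn. Its arguments: {"type":"object","properties":{"rows":{"type":"array"},"jaw":{"type":"number"}},"required":["rows"]}

```bash
mkdir -p pics; ls; cat > h.py <<'E'
import numpy as np,cv2
from workcell import telemetry,eyes,hand_in,robot
def save(n,f): cv2.imwrite(f'pics/{f}.png',cv2.cvtColor(n,cv2.COLOR_RGB2BGR))
def pts(name,depth,cm):
    h,w=depth.shape; f=h/2/np.tan(np.radians(cm['fov_y'])/2)
    u,v=np.meshgrid(np.arange(w),np.arange(h))
    P=np.stack([(u-cm['cx'])/f*depth,-(v-cm['cy'])/f*depth,-depth],-1)
    E=np.array(cm['extrinsics']); return P@E[:3,:3].T+E[:3,3]
E
python3 - <<'E'
from h import *
np.set_printoptions(precision=4,suppress=True)
print(telemetry.get_state(),robot.pinch_z)
I=[]
for n in ['scene','side','wrist']:
    cm=eyes.camera_model(n); p,d=eyes.grab_frame(n); I.append(p); print(n,cm,(d>0).mean())
    np.savez(f'{n}0.npz',p=p,d=d,E=cm['extrinsics'])
    save(p,n+'0')
save(cv2.resize(np.vstack([np.hstack(I[:2]),np.hstack([I[2],I[2]*0])]),(800,600)),'all0')
E
```

```text
pics
{'time': 0.0, 'q': array([-1.3662,  0.5372, -0.0045,  1.5388,  0.0026,  1.0673, -0.0712]), 'dq': array([ 0.0002, -0.0024,  0.0007, -0.0002, -0.0017,  0.0027,  0.0014]), 'tau': array([ -0.0003, -57.0998,   0.9908, -25.1597,  -0.0563,   0.018 ,
         0.0002]), 'tcp_pos': array([0.1737, 0.6257, 0.2379]), 'tool_rot': array([-0.4239, -3.1128,  0.0027]), 'contact_force': array([ 0.3703,  0.8674, -0.1785]), 'moment': array([0.0046, 0.0227, 0.0381]), 'width': 1.001568586032539} 0.0187
scene {'fov_y': 43.07504486602818, 'cx': 258.94140144640266, 'cy': 193.5243290765535, 'extrinsics': array([[-0.822 , -0.4595,  0.3364,  1.0862],
       [ 0.5693, -0.6756,  0.4684,  0.6927],
       [ 0.012 ,  0.5766,  0.817 ,  1.2992],
       [ 0.    ,  0.    ,  0.    ,  1.    ]])} 0.99615478515625
side {'fov_y': 53.28826697884477, 'cx': 256.32875380682316, 'cy': 188.24801284359057, 'extrinsics': array([[-0.9896,  0.1109, -0.0912,  0.4907],
       [-0.1436, -0.7713,  0.62  ,  0.7004],
       [-0.0016,  0.6267,  0.7793,  0.9373],
       [ 0.    ,  0.    ,  0.    ,  1.    ]])} 0.9957631429036459
wrist {'fov_y': 70.75425437873906, 'cx': 257.0340917238363, 'cy': 190.1839057694003, 'extrinsics': array([[ 0.2668, -0.931 , -0.249 ,  0.1102],
       [ 0.9637,  0.2571,  0.0715,  0.6436],
       [-0.0026, -0.259 ,  0.9659,  0.383 ],
       [ 0.    ,  0.    ,  0.    ,  1.    ]])} 0.9431966145833334
```

View pics/all0.png

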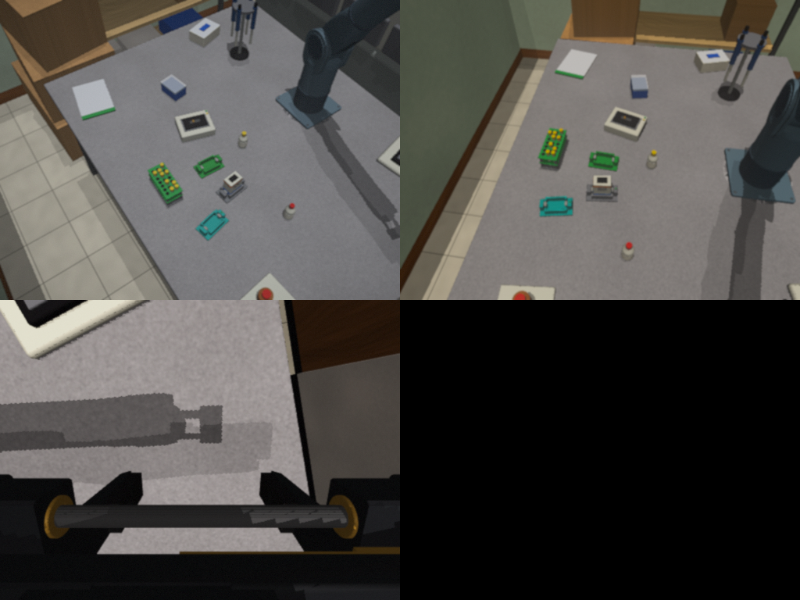

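Scene/side views: module in the grey cradle is at scene px ≈(297,234); the reader is at ≈(250,160), with green and turquoise decoys either side of the cradle. Rack is at ≈(211,235), and the bottles are at (310,178) and (371,270).

```bash
python3 - <<'E'
from h import *
np.set_printoptions(precision=4,suppress=True)
crop=[]
for n in ['scene','side']:
    z=np.load(n+'0.npz'); cm=eyes.camera_model(n); W=pts(n,z['d'],cm); p=z['p']
    hsv=cv2.cvtColor(p,cv2.COLOR_RGB2HSV)
    tab=(abs(W[...,2])<.01); print(n,'table z',np.median(W[tab][:,2]))
    m=((W[...,2]>.012)&(W[...,2]<.13)&(W[...,0]>.2)&(W[...,0]<1.0)&(abs(W[...,1])<.6)).astype(np.uint8)
    k,l,s,c=cv2.connectedComponentsWithStats(m)
    for i in range(1,k):
        if s[i,4]<60: continue
        q=W[l==i]; top=q[q[:,2]>q[:,2].max()-.006]
        r=cv2.minAreaRect((q[:,:2]*1000).astype(np.float32)); rt=cv2.minAreaRect((top[:,:2]*1000).astype(np.float32))
        print(c[i].round(),s[i,4],'z',np.percentile(q[:,2],[5,95]),'all',np.round(r[0]),np.round(r[1]),round(r[2]),'top',np.round(rt[0]),np.round(rt[1]),round(rt[2]),'col',np.median(p[l==i],0))
    c={'scene':(185,125,345,305),'side':(160,115,360,310)}[n]
    crop.append(cv2.resize(p[c[1]:c[3],c[0]:c[2]],(400,450),interpolation=cv2.INTER_CUBIC))
save(np.hstack(crop),'crop')
E
```

```text
scene table z -8.455816203989386e-05
[221. 111.] 666 z [0.0187 0.063 ] all [ 471. -409.] [ 78. 110.] 9 top [ 474. -404.] [49. 72.] 25 col [133. 141. 155.]
[249. 160.] 1456 z [0.0204 0.0523] all [ 511. -171.] [128. 151.] 73 top [ 515. -157.] [33. 98.] 87 col [118.5 119.  115. ]
[310. 179.] 196 z [0.0161 0.0852] all [399.  19.] [31. 38.] 56 top [398.  14.] [19. 16.] 0 col [112. 111. 104.]
[266. 210.] 375 z [0.0135 0.0372] all [577.  26.] [ 60. 108.] 86 top [577.  27.] [ 46. 108.] 89 col [ 48. 103.  59.]
[211. 234.] 1282 z [0.0342 0.0901] all [773.  14.] [154.  71.] 88 top [773.  16.] [123.  50.] 89 col [ 55. 117.  62.]
[296. 237.] 708 z [0.0182 0.0906] all [565. 166.] [110.  57.] 1 top [567. 164.] [59. 40.] 6 col [87. 87. 91.]
[370. 270.] 232 z [0.0153 0.0861] all [460. 371.] [32. 37.] 42 top [458. 369.] [15. 14.] 53 col [112. 106. 101.]
[271. 285.] 408 z [0.0134 0.0377] all [712. 241.] [109.  58.] 11 top [713. 242.] [106.  44.] 17 col [ 45.  120.  116.5]
[342. 373.] 729 z [0.0122 0.0763] all [717. 553.] [134. 106.] 5 top [728. 550.] [27. 25.] 17 col [164. 167. 157.]
side table z -0.00
[... 367 characters left out ...]
08.  50.]
[261. 204.] 397 z [0.014  0.0359] all [577.  29.] [ 58. 108.] 86 top [577.  36.] [ 43. 107.] 85 col [42. 96. 48.]
[323. 204.] 236 z [0.0179 0.0841] all [396.  21.] [29. 38.] 87 top [395.  16.] [17. 16.] 55 col [119.5 112.   97. ]
[258. 240.] 901 z [0.0189 0.0888] all [564. 166.] [107.  55.] 9 top [565. 166.] [58. 39.] 10 col [95. 92. 88.]
[199. 262.] 504 z [0.0135 0.036 ] all [712. 242.] [107.  57.] 12 top [712. 243.] [109.  45.] 18 col [ 35.  109.  100.5]
[291. 321.] 302 z [0.0194 0.0845] all [457. 373.] [38. 33.] 2 top [456. 369.] [17. 18.] 22 col [127.  109.   98.5]
[157. 378.] 278 z [0.0124 0.0768] all [729. 533.] [44. 80.] 84 top [729. 546.] [25. 14.] 9 col [158.5  78.   45. ]
```

View pics/crop.png

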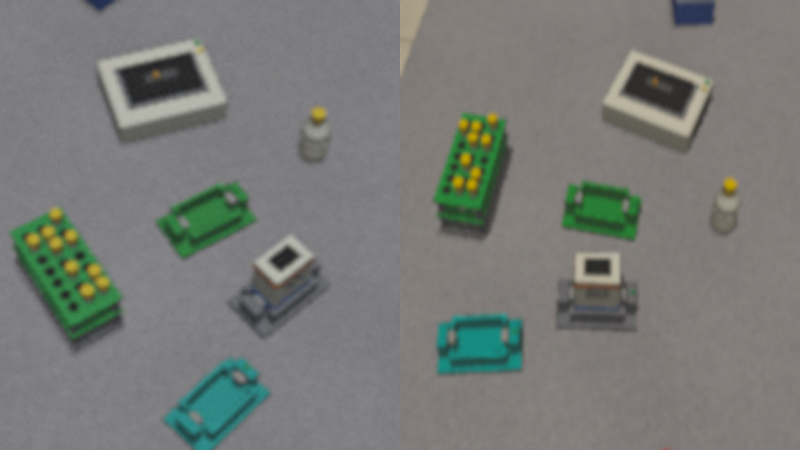

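Depth and colour agree across the two views. Module ≈(0.566, 0.165), top z≈0.088, yaw ≈8°; reader ≈(0.511, −0.170), x axis ≈−18°, lamps at its −x edge. I'll move above the module.

arm_command([
  {"offset": [0.8,-1,0.1],"twist": [0,0,0.04]},
  {"offset": [0.8,-1,0.1],"twist": [0,0,0.04]},
  {"offset": [0.8,-1,0.1],"twist": [0,0,0.04]},
  {"offset": [0.8,-1,0.1],"twist": [0,0,0.04]},
  {"offset": [0.8,-1,0.1],"twist": [0,0,0.04]},
  {"offset": [0.8,-1,0.1],"twist": [0,0,0.04]},
], jaw=1)

```text
time: 0.65
tcp_pos: [0.2993, 0.4703, 0.2534]
tool_rot: [0.242, 3.129, -0.006]
contact_force: [-0.1, -0.2, 0.1]
width: 1.003
```

arm_command([
  {"offset": [0.9,-1,0],"twist": [0,0,0.04]},
  {"offset": [0.9,-1,0],"twist": [0,0,0.04]},
  {"offset": [0.9,-1,0],"twist": [0,0,0.04]},
  {"offset": [0.9,-1,0],"twist": [0,0,0.04]},
  {"offset": [0.9,-1,0],"twist": [0,0,0.04]},
  {"offset": [0.9,-1,0],"twist": [0,0,0.04]},
])

```text
time: 1.15
tcp_pos: [0.4402, 0.3128, 0.2535]
tool_rot: [0.062, 3.135, -0.011]
contact_force: [0.4, -0.4, 0.1]
width: 1.002
```

arm_command([
  {"offset": [0.84,-0.98,0],"twist": [0,0,0.055]},
  {"offset": [0.84,-0.98,0],"twist": [0,0,0.055]},
  {"offset": [0.84,-0.98,0],"twist": [0,0,0.055]},
  {"offset": [0.84,-0.98,0],"twist": [0,0,0.055]},
  {"offset": [0.84,-0.98,0],"twist": [0,0,0.055]},
  {"offset": [0.84,-0.98,0],"twist": [0,0,0.055]},
  {"offset": [0.84,-0.98,0],"twist": [0,0,0.055]},
  {"offset": [0.84,-0.98,0],"twist": [0,0,0.055]},
])

```text
time: 1.82
tcp_pos: [0.5655, 0.167, 0.2531]
tool_rot: [-0.209, 3.129, -0.009]
contact_force: [0.1, 0.8, -0.7]
width: 1.0
```

```bash
cat > top.py <<'E'
from h import *
import sys
from scipy.spatial.transform import Rotation as Ro
np.set_printoptions(precision=4,suppress=True)
def toolyaw(s):
    y=Ro.from_rotvec(s['tool_rot']).as_matrix()[:,1]; return np.degrees(np.arctan2(y[1],y[0]))
def shot(tag):
    s=telemetry.get_state(); cm=eyes.camera_model('wrist'); p,d=eyes.grab_frame('wrist'); save(p,tag)
    np.savez(tag+'.npz',p=p,d=d)
    print('t',s['time'],'tcp',s['tcp_pos'],'toolyaw',toolyaw(s),Ro.from_rotvec(s['tool_rot']).as_matrix()[:,2])
    return s,p,d,pts('wrist',d,cm),cm
E
python3 - <<'E'
from top import *
s,p,d,W,cm=shot('w1')
m=((W[...,2]>.08)&(W[...,2]<.096)&(np.hypot(W[...,0]-.566,W[...,1]-.165)<.06)).astype(np.uint8)
q=W[m>0]; r=cv2.minAreaRect((q[:,:2]*1000).astype(np.float32)); print('top depth',len(q),r,np.median(q[:,2]))
# white top contour by rays onto z=.088
k,l,st,c=cv2.connectedComponentsWithStats(m); i=1+np.argmax(st[1:,4]); print(c[i],st[i])
h=cv2.minAreaRect(np.argwhere(l==i)[:,::-1].astype(np.float32)); print(h)
# table/cradle
g=(W[...,2]>.012)&(W[...,2]<.06)&(np.hypot(W[...,0]-.566,W[...,1]-.165)<.08)
print('cradle',cv2.minAreaRect((W[g][:,:2]*1000).astype(np.float32)))
E
```

```text
t 1.8167 tcp [0.5655 0.167  0.2531] toolyaw 97.65191776976809 [ 0.0061 -0.0055 -1.    ]
top depth 1732 ((563.1737670898438, 162.61680603027344), (60.57796096801758, 39.96377182006836), 6.992868900299072) 0.08728440708924706
[254.6518 171.6155] [ 238  146   35   52 1732]
((255.0, 171.5), (51.0, 34.0), 90.0)
cradle ((562.8211669921875, 162.68283081054688), (106.75357055664062, 54.28023910522461), 6.833886623382568)
```

View pics/w1.png

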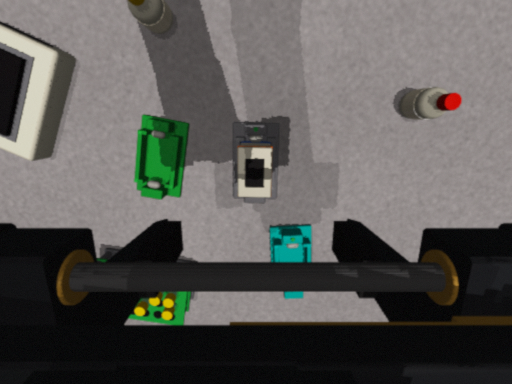

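Wrist view: module top at px (255,171) with 60.6×40 mm extent, centre (0.563, 0.1626) and yaw 7.0°. That is within 2–3 mm of the fixed cameras. I'll go lower and check from nearer.

arm_command([
  {"offset": [-0.01,-0.02,-0.4],"twist": [0,0,-0.004]},
  {"offset": [-0.01,-0.02,-0.8],"twist": [0,0,-0.004]},
  {"offset": [-0.01,-0.02,-0.8],"twist": [0,0,-0.004]},
  {"offset": [-0.01,-0.02,-0.8],"twist": [0,0,-0.004]},
  {"offset": [-0.01,-0.02,-0.8],"twist": [0,0,-0.004]},
  {"offset": [-0.01,-0.02,-0.8],"twist": [0,0,-0.004]},
])

```text
time: 2.37
tcp_pos: [0.5646, 0.1662, 0.1352]
tool_rot: [-0.194, 3.127, -0.007]
contact_force: [-0.6, 0.3, 0.5]
width: 0.999
```

```bash
python3 - <<'E'
from top import *
s,p,d,W,cm=shot('w2')
m=((W[...,2]>.08)&(W[...,2]<.096)&(np.hypot(W[...,0]-.566,W[...,1]-.165)<.05)).astype(np.uint8)
q=W[m>0]; r=cv2.minAreaRect((q[:,:2]*1000).astype(np.float32)); print('top depth',len(q),r,np.median(q[:,2]))
g=(W[...,2]>.015)&(W[...,2]<.05)&(np.hypot(W[...,0]-.566,W[...,1]-.165)<.08)
print('cradle',cv2.minAreaRect((W[g][:,:2]*1000).astype(np.float32)))
print('table',np.median(W[...,2][(abs(W[...,2])<.01)]))
# bare fingers symmetric? gap columns at finger tips
f=(d>0)&(d<.17); 
for row in (235,245,255):
    c=np.where(f[row])[0]; print(row,c[c<256].max() if (c<256).any() else 0,c[c>256].min() if (c>256).any() else 0)
E
```

```text
t 2.3667 tcp [0.5646 0.1662 0.1352] toolyaw 97.11256439306503 [ 0.0083 -0.0041 -1.    ]
top depth 4060 ((562.973388671875, 162.2390594482422), (60.49639129638672, 40.53125762939453), 6.565585136413574) 0.0872885313324194
cradle ((554.5886840820312, 161.12977600097656), (90.20110321044922, 55.12820053100586), 6.3831329345703125)
table -0.0007570725057634009
235 182 333
245 182 333
255 180 335
```

```bash
python3 - <<'E'
from top import *
z=np.load('w2.npz'); d=z['d']; cm=eyes.camera_model('wrist'); W=pts('wrist',d,cm); s=telemetry.get_state()
R=Ro.from_rotvec(s['tool_rot']).as_matrix(); L=(W-s['tcp_pos'])@R   # tool frame
f=(d>0)&(L[...,2]>-.03)&(L[...,2]<.004)&(abs(L[...,1])<.07)&(abs(L[...,0])<.03)
a=L[f]; print(len(a)); l=a[a[:,1]<0]; r=a[a[:,1]>0]
print('inner',np.percentile(l[:,1],99),np.percentile(r[:,1],1),'tips z',l[:,2].max(),r[:,2].max(),'x',np.percentile(a[:,0],[1,99]))
m=(W[...,2]>.08)&(W[...,2]<.096)&(np.hypot(W[...,0]-.566,W[...,1]-.165)<.05)
print('module in tool',cv2.minAreaRect((L[m][:,:2]*1000).astype(np.float32)))
E
```

```text
2616
inner -0.0436812778197826 0.0437917747809938 tips z 0.0029665536470701703 0.0014690695292034713 x [-0.0087  0.0105]
module in tool ((2.4837398529052734, -3.4210128784179688), (60.541622161865234, 40.57175827026367), 0.45245036482810974)
```

Fingers appear symmetric in the wrist camera (±43.7 mm), so its lateral offset can be trusted. The module sits 3.4 mm and about 2 mm off the tool axis; I'll correct that and descend.

arm_command([
  {"offset": [-0.01,-0.025,0],"twist": [0,0,-0.002]},
  {"offset": [-0.01,-0.025,0],"twist": [0,0,-0.002]},
  {"offset": [-0.01,-0.025,-0.2],"twist": [0,0,-0.002]},
  {"offset": [-0.01,-0.025,-0.4],"twist": [0,0,-0.002]},
  {"offset": [-0.01,-0.025,-0.6],"twist": [0,0,-0.002]},
  {"offset": [-0.01,-0.025,-0.6],"twist": [0,0,-0.002]},
  {"offset": [-0.01,-0.025,-0.6],"twist": [0,0,-0.002]},
])

```text
time: 3.0
tcp_pos: [0.5633, 0.1621, 0.046]
tool_rot: [-0.183, 3.128, -0.007]
contact_force: [-0.6, 0.8, 0.5]
width: 0.999
```

```bash
python3 - <<'E'
from top import *
s=telemetry.get_state(); print(s['tcp_pos'],toolyaw(s),s['contact_force'],Ro.from_rotvec(s['tool_rot']).as_matrix())
E
```

```text
[0.5633 0.1621 0.046 ] 96.71140528188936 [-0.5823  0.8337  0.491 ] [[-0.9931 -0.1169  0.0083]
 [-0.1169  0.9931 -0.0043]
 [-0.0078 -0.0052 -1.    ]]
```

arm_command([
  {"offset": [0,0,0],"twist": [0,0,0]},
  {"offset": [0,0,0],"twist": [0,0,0]},
  {"offset": [0,0,0],"twist": [0,0,0]},
  {"offset": [0,0,0],"twist": [0,0,0]},
  {"offset": [0,0,0],"twist": [0,0,0]},
  {"offset": [0,0,0],"twist": [0,0,0]},
  {"offset": [0,0,0],"twist": [0,0,0]},
  {"offset": [0,0,0],"twist": [0,0,0]},
], jaw=-1)

```text
time: 3.67
tcp_pos: [0.5633, 0.1621, 0.0461]
tool_rot: [-0.183, 3.128, -0.007]
contact_force: [-0.8, 0.7, 1.6]
width: 0.449
```

Opening is 39.5 mm, so the module is gripped. Now straight up.

arm_command([
  {"offset": [0,0,0.03],"twist": [0,0,0]},
  {"offset": [0,0,0.06],"twist": [0,0,0]},
  {"offset": [0,0,0.09],"twist": [0,0,0]},
  {"offset": [0,0,0.12],"twist": [0,0,0]},
  {"offset": [0,0,0.16],"twist": [0,0,0]},
  {"offset": [0,0,0.2],"twist": [0,0,0]},
  {"offset": [0,0,0.3],"twist": [0,0,0]},
  {"offset": [0,0,0.45],"twist": [0,0,0]},
  {"offset": [0,0,0.65],"twist": [0,0,0]},
  {"offset": [0,0,0.85],"twist": [0,0,0]},
  {"offset": [0,0,1],"twist": [0,0,0]},
  {"offset": [0,0,1],"twist": [0,0,0]},
])

```text
time: 4.67
tcp_pos: [0.5663, 0.1629, 0.2019]
tool_rot: [-0.182, 3.12, -0.003]
contact_force: [0.5, -0.2, -1.9]
width: 0.454
```

```bash
python3 - <<'E'
from top import *
s,p,d,W,cm=shot('w3'); print(s['width'],s['contact_force'])
R=Ro.from_rotvec(s['tool_rot']).as_matrix(); L=(W-s['tcp_pos'])@R
m=(d>0)&(L[...,2]>-.06)&(L[...,2]<-.02)&(abs(L[...,1])<.018)&(abs(L[...,0])<.04)
a=L[m]; print(len(a),np.percentile(a[:,2],[5,50,95]),a.min(0),a.max(0))
A=np.c_[a[:,:2],np.ones(len(a))]; print('top plane',np.linalg.lstsq(A,a[:,2],rcond=None)[0])
g=(W[...,2]>.025)&(W[...,2]<.06)&(np.hypot(W[...,0]-.511,W[...,1]+.17)<.12); print('reader px seen',g.sum())
E
```

```text
t 4.6667 tcp [0.5663 0.1629 0.2019] toolyaw 96.68794568457432 [ 0.0168 -0.001  -0.9999]
0.45372746750435794 [ 0.4729 -0.1961 -1.8741]
8056 [-0.0423 -0.0411 -0.0295] [-0.0251 -0.018  -0.044 ] [ 0.0305  0.018  -0.02  ]
top plane [ 0.0852 -0.0031 -0.0407]
reader px seen 2889
```

View pics/w3.png

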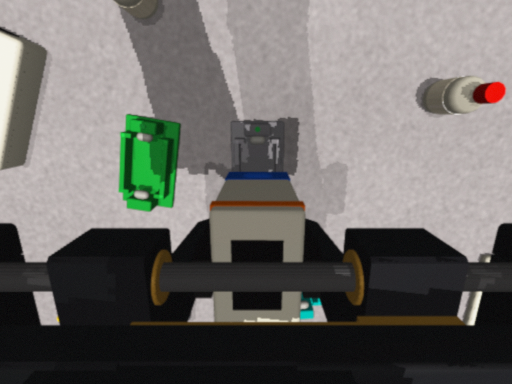

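The module is out and held: orange band at row 204, blue foot visible, cradle empty. Next I'll check its tilt in the grip and measure the plate and pin from the first pictures.

```bash
cat > rd.py <<'E'
from top import *
def ray(u,v,z,cm,h=384):
    f=h/2/np.tan(np.radians(cm['fov_y'])/2); E=np.array(cm['extrinsics'])
    D=np.c_[(np.atleast_1d(u)-cm['cx'])/f,-(np.atleast_1d(v)-cm['cy'])/f,-np.ones(np.size(u))]@E[:3,:3].T
    return (E[:3,3]+D*((z-E[2,3])/D[:,2])[:,None])[:,:2]
def reader(p,d,W,cm,near=(.511,-.17)):
    z0=np.median(W[...,2][abs(W[...,2])<.01]); hsv=cv2.cvtColor(p,cv2.COLOR_RGB2HSV)
    N=np.hypot(W[...,0]-near[0],W[...,1]-near[1])<.11
    top=N&(W[...,2]-z0>.032)&(W[...,2]-z0<.066)
    white=(top&(p.min(-1)>np.percentile(p.min(-1)[top],60)))
    H=cv2.minAreaRect((W[top][:,:2]*1000).astype(np.float32)); print('housing top',H)
    B=(top&(p.max(-1)<70)).astype(np.uint8); k,l,s,c=cv2.connectedComponentsWithStats(B); i=1+np.argmax(s[1:,4])
    cnt=max(cv2.findContours((l==i).astype(np.uint8),0,1)[0],key=cv2.contourArea); hu=cv2.convexHull(cnt)[:,0].astype(float)
    bw=ray(hu[:,0],hu[:,1],.050,cm)*1000; Q=cv2.minAreaRect(bw.astype(np.float32)); print('plate z',np.median(W[l==i][:,2])-z0,'rect',Q)
    ang=Q[2] if Q[1][0]>Q[1][1] else Q[2]-90
    inside=np.zeros(B.shape,np.uint8); cv2.fillConvexPoly(inside,cv2.convexHull(cnt),1)
    brass=(inside>0)&(hsv[...,1]>90)&(hsv[...,2]>60)&(hsv[...,0]<35)
    vv,uu=np.where(brass); print('brass px',len(uu),'ang',ang)
    if len(uu):
        P=ray(uu,vv,.056,cm)*1000; P0=P.mean(0); a=np.radians(ang); e=P0-np.array(Q[0]); print('pin world',P0,'along/across',e@[np.cos(a),np.sin(a)],e@[-np.sin(a),np.cos(a)], 'depth z',W[brass][:,2].max()-z0)
E
python3 - <<'E'
from rd import *
for n in ('scene','side'):
    z=np.load(n+'0.npz'); cm=eyes.camera_model(n); print(n); reader(z['p'],z['d'],pts(n,z['d'],cm),cm)
z=np.load('w3.npz'); cm=eyes.camera_model('wrist'); s=telemetry.get_state(); W=pts('wrist',z['d'],cm)
R=Ro.from_rotvec(s['tool_rot']).as_matrix(); L=(W-s['tcp_pos'])@R; d=z['d']
print('z axis',R[:,2],s['time'])
m=(d>0)&(abs(L[...,2]+.0425)<.003)&(abs(L[...,1])<.017)&(L[...,0]>-.026)&(L[...,0]<.028)
a=L[m]; c=np.linalg.lstsq(np.c_[a[:,:2],np.ones(len(a))],a[:,2],rcond=None)[0]; print('top plane',c,len(a),'xrange',np.percentile(a[:,0],[1,99]))
n=R@np.array([c[0],c[1],-1]); print('module up world',n/np.linalg.norm(n))
E
```

```text
scene
housing top ((511.617919921875, -171.19869995117188), (126.92010498046875, 151.15553283691406), 73.92100524902344)
plate z 0.04928298712203405 rect ((512.1437377929688, -167.48817443847656), (59.32210922241211, 97.19097137451172), 73.0561752319336)
brass px 8 ang -16.943824768066406
pin world [ 516.4208 -174.0935] along/across 6.01644034553666 -5.072140870639846 depth z 0.062008348317204476
side
housing top ((511.74920654296875, -169.13766479492188), (126.98210144042969, 150.1973876953125), 72.37208557128906)
plate z 0.04973329462874582 rect ((511.6562194824219, -165.417724609375), (58.9918327331543, 97.55473327636719), 73.18958282470703)
brass px 13 ang -16.81041717529297
pin world [ 518.3353 -172.0406] along/across 8.309067732152323 -4.4081780692349 depth z 0.060117542904347065
z axis [ 0.0137 -0.0021 -0.9999] 4.7167
top plane [-0.0043 -0.0028 -0.0413] 6149 xrange [-0.0238  0.0277]
module up world [-0.0091 -0.0001  1.    ]
```

Module is upright to 0.01 rad. The reader's x axis is at −16.9°, and the pin is roughly +6 mm along it. I'll move so the wrist camera sits right over the plate.

arm_command([
  {"offset": [0.03,-0.2,0],"twist": [0,0,-0.02]},
  {"offset": [0.03,-0.5,0],"twist": [0,0,-0.04]},
  {"offset": [0.03,-0.75,0],"twist": [0,0,-0.06]},
  {"offset": [0.03,-1,0],"twist": [0,0,-0.065]},
  {"offset": [0.03,-1,0],"twist": [0,0,-0.065]},
  {"offset": [0.03,-1,0],"twist": [0,0,-0.065]},
])

```text
time: 5.22
tcp_pos: [0.5683, 0.0093, 0.1979]
tool_rot: [0.145, 3.127, -0.009]
contact_force: [-1.0, 1.1, -1.2]
width: 0.451
```

arm_command([
  {"offset": [0.03,-0.25,0],"twist": [0,0,-0.02]},
  {"offset": [0.03,-0.5,0],"twist": [0,0,-0.04]},
  {"offset": [0.03,-0.75,0],"twist": [0,0,-0.06]},
  {"offset": [0.03,-1,0],"twist": [0,0,-0.065]},
  {"offset": [0.03,-1,0],"twist": [0,0,-0.065]},
  {"offset": [0.03,-1,0],"twist": [0,0,-0.065]},
])

```text
time: 5.72
tcp_pos: [0.5721, -0.142, 0.1969]
tool_rot: [0.468, 3.098, -0.012]
contact_force: [-0.6, 0.9, -0.8]
width: 0.452
```

arm_command([
  {"offset": [0,-0.2,0],"twist": [0,0,0]},
  {"offset": [0,-0.35,0],"twist": [0,0,0]},
  {"offset": [0,-0.35,0],"twist": [0,0,0]},
  {"offset": [0,-0.35,0],"twist": [0,0,0]},
  {"offset": [0,-0.35,0],"twist": [0,0,0]},
])

```text
time: 6.13
tcp_pos: [0.5724, -0.1916, 0.1962]
tool_rot: [0.463, 3.1, -0.009]
contact_force: [0.3, 1.3, -1.2]
width: 0.452
```

```bash
python3 - <<'E'
from rd import *
s,p,d,W,cm=shot('w4'); print(s['width'],s['contact_force'])
reader(p,d,W,cm)
E
```

```text
t 6.1333 tcp [ 0.5724 -0.1916  0.1962] toolyaw 73.01246598607716 [ 0.0063 -0.0066 -1.    ]
0.4518738057423132 [ 0.3271  1.339  -1.2479]
housing top ((510.43402099609375, -172.7674560546875), (120.11729431152344, 149.89572143554688), 73.08014678955078)
plate z 0.04992420710316248 rect ((512.228759765625, -172.4408416748047), (63.01053237915039, 100.46572875976562), 73.10598754882812)
brass px 74 ang -16.894012451171875
pin world [ 516.6355 -175.2086] along/across 5.0208985680971905 -1.3677303197332211 depth z 0.3414720310904539
```

View pics/w4.png

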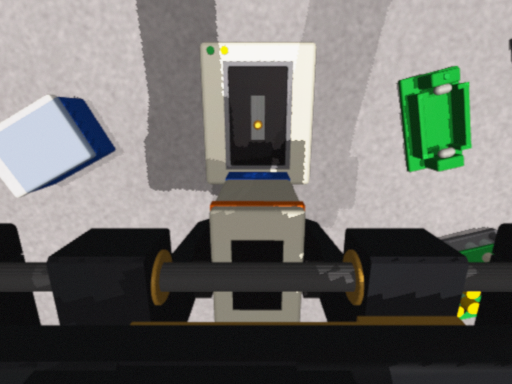

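The plate is seen squarely, pin at px (257,125) and in line with the module's centre column (257). I'll isolate just that blob to get the exact offset.

```bash
python3 - <<'E'
from rd import *
z=np.load('w4.npz'); p,d=z['p'],z['d']; cm=eyes.camera_model('wrist'); s=telemetry.get_state(); W=pts('w',d,cm)
R=Ro.from_rotvec(s['tool_rot']).as_matrix()
hsv=cv2.cvtColor(p,cv2.COLOR_RGB2HSV); b=(hsv[...,1]>90)&(hsv[...,2]>60)&(hsv[...,0]<35); b[:110]=0;b[140:]=0;b[:,:240]=0;b[:,275:]=0
v,u=np.where(b); print(len(u),u.mean(),v.mean(),'z',np.percentile(W[b][:,2],[5,50,95]))
P=ray([u.mean()],[v.mean()],.056,cm)[0]; print('pin',P,'tool',(np.r_[P,.056]-s['tcp_pos'])@R)
L=(W-s['tcp_pos'])@R
m=(d>0)&(abs(L[...,2]+.0415)<.003)&(abs(L[...,1])<.03)&(abs(L[...,0])<.05); print('module top in tool, y range',np.percentile(L[m][:,1],[1,99]),'x max',np.percentile(L[m][:,0],99.5))
a=np.radians(-16.9); rel=P-s['tcp_pos'][:2]; print('tcp->pin',rel,'along reader x',rel@[np.cos(a),np.sin(a)])
E
```

```text
74 257.3783783783784 124.5 z [0.05   0.0565 0.0596]
pin [ 0.5167 -0.1752] tool [0.0592 0.0001 0.1398]
module top in tool, y range [-0.0267  0.0265] x max 0.029600894865075743
tcp->pin [-0.0557  0.0164] along reader x -0.05808519482497947
```

arm_command([
  {"offset": [-0.2,0.055,-0.1],"twist": [0,0,0]},
  {"offset": [-0.37,0.11,-0.3],"twist": [0,0,0]},
  {"offset": [-0.37,0.11,-0.5],"twist": [0,0,0]},
  {"offset": [-0.37,0.11,-0.6],"twist": [0,0,0]},
  {"offset": [-0.37,0.11,-0.6],"twist": [0,0,0]},
  {"offset": [-0.37,0.11,-0.6],"twist": [0,0,0]},
  {"offset": [-0.37,0.11,-0.6],"twist": [0,0,0]},
])

```text
time: 6.77
tcp_pos: [0.5183, -0.1745, 0.1074]
tool_rot: [0.46, 3.098, -0.009]
contact_force: [0.0, 0.1, -2.8]
width: 0.451
```

```bash
python3 - <<'E'
from rd import *
s=telemetry.get_state(); print(s['tcp_pos'],toolyaw(s),s['contact_force'],Ro.from_rotvec(s['tool_rot']).as_matrix()[:,2])
r=np.array([.5167,-.1752,.0975])-s['tcp_pos']; print('to pin, units',r/.15)
E
```

```text
[ 0.5183 -0.1745  0.1074] 73.11307686567974 [ 0.0148  0.1068 -2.7609] [ 0.0086 -0.0069 -0.9999]
to pin, units [-0.0109 -0.0048 -0.0663]
```

arm_command([
  {"offset": [-0.01,-0.005,-0.03],"twist": [0,0,0]},
  {"offset": [-0.01,-0.005,-0.05],"twist": [0,0,0]},
  {"offset": [-0.01,-0.005,-0.07],"twist": [0,0,0]},
  {"offset": [-0.01,-0.005,-0.09],"twist": [0,0,0]},
  {"offset": [-0.01,-0.005,-0.09],"twist": [0,0,0]},
  {"offset": [-0.01,-0.005,-0.09],"twist": [0,0,0]},
])

```text
time: 7.27
tcp_pos: [0.5167, -0.1752, 0.0938]
tool_rot: [0.46, 3.098, -0.009]
contact_force: [0.4, -0.7, -2.2]
width: 0.451
```

TCP is 3.7 mm below where the pin tip would have touched and there's no contact force, so the pin should be in the hole. I'll lower onto the plate.

arm_command([
  {"offset": [0,0,-0.015],"twist": [0,0,0]},
  {"offset": [0,0,-0.03],"twist": [0,0,0]},
  {"offset": [0,0,-0.04],"twist": [0,0,0]},
  {"offset": [0,0,-0.04],"twist": [0,0,0]},
  {"offset": [0,0,-0.04],"twist": [0,0,0]},
  {"offset": [0,0,-0.04],"twist": [0,0,0]},
])

```text
time: 7.77
tcp_pos: [0.5168, -0.1753, 0.0879]
tool_rot: [0.46, 3.098, -0.009]
contact_force: [-1.5, -0.6, 1.2]
width: 0.452
```

Contact of about 3.5 N began at TCP z≈0.088, as predicted for the plate at rest. Now press.

arm_command([
  {"offset": [0,0,-0.01],"twist": [0,0,0]},
  {"offset": [0,0,-0.02],"twist": [0,0,0]},
  {"offset": [0,0,-0.03],"twist": [0,0,0]},
  {"offset": [0,0,-0.035],"twist": [0,0,0]},
  {"offset": [0,0,-0.035],"twist": [0,0,0]},
  {"offset": [0,0,-0.035],"twist": [0,0,0]},
])

```text
time: 8.27
tcp_pos: [0.5168, -0.1753, 0.0831]
tool_rot: [0.46, 3.098, -0.008]
contact_force: [-2.4, 0.8, 7.3]
width: 0.451
```

arm_command([
  {"offset": [0,0,-0.005],"twist": [0,0,0]},
  {"offset": [0,0,-0.01],"twist": [0,0,0]},
  {"offset": [0,0,-0.015],"twist": [0,0,0]},
  {"offset": [0,0,-0.015],"twist": [0,0,0]},
  {"offset": [0,0,-0.015],"twist": [0,0,0]},
  {"offset": [0,0,-0.015],"twist": [0,0,0]},
])

```text
time: 8.77
tcp_pos: [0.5169, -0.1753, 0.082]
tool_rot: [0.46, 3.098, -0.008]
contact_force: [-5.5, 2.0, 15.8]
width: 0.452
```

Net force is now ≈18 N with a sharp rise in stiffness, so the plate is at its stop. I'll check it by camera.

```bash
python3 - <<'E'
from rd import *
s,p,d,W,cm=shot('w5'); print(s['width'],s['contact_force'],s['moment'])
R=Ro.from_rotvec(s['tool_rot']).as_matrix(); L=(W-s['tcp_pos'])@R
m=(d>0)&(abs(L[...,2]+.0415)<.003)&(abs(L[...,1])<.017)&(L[...,0]>-.026)&(L[...,0]<.028)
a=L[m]; c=np.linalg.lstsq(np.c_[a[:,:2],np.ones(len(a))],a[:,2],rcond=None)[0]; n=R@np.array([c[0],c[1],-1])
print('top z world',np.median(W[m][:,2]),'plane',c,'up',n/np.linalg.norm(n))
q=(np.hypot(W[...,0]-.511,W[...,1]+.172)<.1)&(W[...,2]>.02)&(W[...,2]<.06)&(d>0)
dark=q&(p.max(-1)<70)&(W[...,2]>.035); wh=q&(p.min(-1)>130)&(W[...,2]>.03)
print('dark plate z',np.percentile(W[dark][:,2],[10,50,90]),dark.sum(),'housing z',np.median(W[wh][:,2]))
I=[p]
for n in ('scene','side'):
    pp,dd=eyes.grab_frame(n); c2=eyes.camera_model(n); V=pts(n,dd,c2)
    t=(np.hypot(V[...,0]-.517,V[...,1]+.175)<.05)&(V[...,2]>.115)&(V[...,2]<.14)
    dk=(np.hypot(V[...,0]-.511,V[...,1]+.171)<.06)&(pp.max(-1)<70)&(V[...,2]>.035)&(V[...,2]<.056)
    print(n,'plate z',np.median(V[dk][:,2]) if dk.any() else None,dk.sum(),'mod top',np.median(V[t][:,2]) if t.any() else None,t.sum())
    I.append(cv2.resize(pp[120:210,190:350],(640,360),interpolation=cv2.INTER_CUBIC)[:, :400])
save(np.hstack([cv2.resize(p,(400,300)),np.vstack([cv2.resize(i,(400,150)) for i in I[1:]])]),'fin')
E
```

```text
t 8.7667 tcp [ 0.5169 -0.1753  0.082 ] toolyaw 73.09526746828061 [ 0.0087 -0.0063 -0.9999]
0.4515085121705633 [-5.5443  1.9861 15.8415] [0.3678 1.2144 0.0188]
top z world 0.12331975079276841 plane [-0.0074 -0.003  -0.0413] up [-0.0025  0.0013  1.    ]
dark plate z [0.0417 0.043  0.0439] 4275 housing z 0.03912719458826583
scene plate z 0.043441558152660154 173 mod top 0.12341267418624247 41
side plate z 0.042704882621879936 218 mod top 0.12112780904534526 35
```

View pics/fin.png

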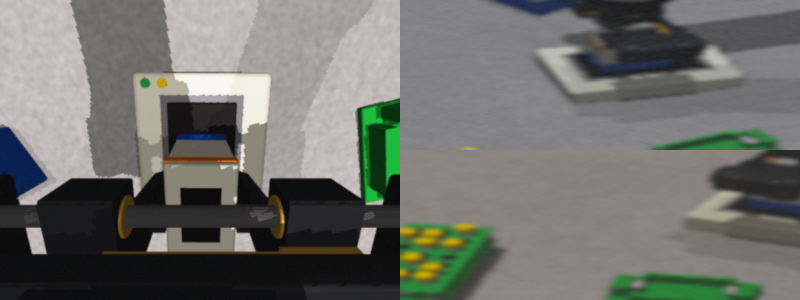

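The plate is at z≈0.0435–0.044, the module top is at ≈0.124 (44 + 80 mm), and it is upright and square with its foot flat on the plate. Handing in.

```bash
python3 -c "
from h import *
print(hand_in()); s=telemetry.get_state(); print(s['time'],s['tcp_pos'],s['contact_force'],s['width'])"
```

```text
the job is handed in; nothing more can be done
None
the job is handed in; nothing more can be done
```

I pulled the module straight up out of the grey cradle and carried it over the reader. I saw the pin with the wrist camera, about 5–6 mm from the plate's centre along +x. I lowered the hole straight onto it, so no search slide was needed, then pressed down and handed in at about 9 s while still gripping and pressing.

Last checks before handing in:
- **Plate:** the wrist and scene cameras put it at about 43.0–43.5 mm, against 44 mm when fully down. The wrist camera reads about 0.8 mm low on the work surface.
- **Module height:** its top is at about 123.3 mm raw, against 124 mm when fully down. The side camera read 1–3 mm lower on both heights, over few pixels.
- **Attitude:** upright to about 0.003 rad. It was gripped within 0.5° of square, and the tool's yaw was within 0.2° of the plate's measured axis.
- **Force:** about 18 N net downward, rising sharply at the end as it met the stop. There was also a side force of about 6 N, probably the hole touching the pin.
- **Bystanders:** no unexpected contact forces showed along the way, and the views I looked at showed nothing displaced. I did not re-measure where the bystanders stand at the end.

One measurement disagreed: the plate's centre differed by up to 7 mm in y between cameras, because the outline also took in dark areas around the plate. I lined up on the pin itself instead. No reading was available after handing in, so the final second is unchecked.

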